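# Pack the badge sample boards in their carrier and wedge them tight

## Task

Pack the badge sample boards for the road: draw the carrier's clamp bar back, take every board out of the sorter, turn it upright on edge and let it right down into a slot of the carrier, one board to a slot. Then slide the bar up against the boards and drive the wooden wedge, tip first, from the open end into the gap between the bar and the cheek block until it jams, so that the boards are held tight against the fence. Leave everything else on the table where it is.

Things in the scene. Friction and masses are not known exactly. Their poses are not given: they have to be found in the camera images.
- crate: The carrier: fixed plywood box 250 x 194 mm. Origin on the table; x across its slots, y along them to the fence, z up. Its deck (top 57 mm above the table, 12 mm thick) has five slots 14 mm wide along y, at x = -96, -48, 0, 48, 96 mm. A board goes down through a slot and stands on the box floor, 12 mm above the table. Any board may go in any slot, either way round. The fence is an end wall, 85 mm high.
- slot0 (a point): Middle of the mouth of the slot at carrier x = -96 mm, level with the deck's top, 52 mm from the inner face of the fence (carrier y = 90 mm). With the bar fully back the open slot is 104 mm long and this is its middle. Axes as the carrier's.
- slot1 (a point): Middle of the mouth of the slot at carrier x = -48 mm, level with the deck's top, 52 mm from the inner face of the fence (carrier y = 90 mm). With the bar fully back the open slot is 104 mm long and this is its middle. Axes as the carrier's.
- slot2 (a point): Middle of the mouth of the slot at carrier x = 0 mm, level with the deck's top, 52 mm from the inner face of the fence (carrier y = 90 mm). With the bar fully back the open slot is 104 mm long and this is its middle. Axes as the carrier's.
- slot3 (a point): Middle of the mouth of the slot at carrier x = 48 mm, level with the deck's top, 52 mm from the inner face of the fence (carrier y = 90 mm). With the bar fully back the open slot is 104 mm long and this is its middle. Axes as the carrier's.
- slot4 (a point): Middle of the mouth of the slot at carrier x = 96 mm, level with the deck's top, 52 mm from the inner face of the fence (carrier y = 90 mm). With the bar fully back the open slot is 104 mm long and this is its middle. Axes as the carrier's.
- clamp (a joint): Clamp bar sliding on the deck along carrier y, in m: 0 nearest the fence, grows as it is drawn back, 0.044 fully back. At 0.030 its face is 90 mm from the fence and just touches seated boards; it starts below 0.02, where no board fits in. Rubs with about 1.5 N, stays where left. The bar is 230 mm long (carrier x), 36 mm thick (y), 42 mm high on the deck.
- clamp_grip (a point): Where to grip the clamp bar: 18 mm below the top of its upright wooden grip, 127 mm above the table. The grip is 18 mm (carrier x) by 20 mm (y), stands 46 mm above the bar, 72 mm to the +x side of the carrier's middle, between two slots; its middle is 24 mm behind the face that bears on the boards. Axes as the carrier's.
- wedge_mouth (a point): Middle of the gap's open end, on the deck's top, when the bar touches the boards (28.5 mm wide then). The gap runs to carrier +x between the bar's straight back face (y = -36 mm then) and the slanting face of the dark cheek block (28 mm high, x = -125 to -50 mm), and narrows 1 in 6 like the wedge. Axes as the carrier's.
- wedge: Loose plain wooden wedge on its side, 124 mm long, 30 mm high: a parallel-sided butt 40 mm long and 30 mm thick to hold it by, then 84 mm tapering equally on both sides to 16 mm. About 70 g. Origin at its centre, x to the tip, z up. In the gap its middle line points 0.083 rad from carrier +x towards +y. With the bar on the boards it jams with about 75 mm in and 49 mm out; 10 to 20 N of push is plenty.
- board0: Badge sample board, 130 mm tall, 90 wide, 8 thick, stiff, cork-faced, four badges low on its front, upper 50 mm bare; about 0.11 kg. Origin at the middle of its lower edge; z up its height, y along its width, x out of its front. Leans in the sorter 0.6 rad from vertical, top to the sorter's -x, the upper 55 mm free on both sides. May be absent: the number of boards varies.
- board1: Badge sample board, 130 mm tall, 90 wide, 8 thick, stiff, cork-faced, four badges low on its front, upper 50 mm bare; about 0.11 kg. Origin at the middle of its lower edge; z up its height, y along its width, x out of its front. Leans in the sorter 0.6 rad from vertical, top to the sorter's -x, the upper 55 mm free on both sides. May be absent: the number of boards varies.
- board2: Badge sample board, 130 mm tall, 90 wide, 8 thick, stiff, cork-faced, four badges low on its front, upper 50 mm bare; about 0.11 kg. Origin at the middle of its lower edge; z up its height, y along its width, x out of its front. Leans in the sorter 0.6 rad from vertical, top to the sorter's -x, the upper 55 mm free on both sides. May be absent: the number of boards varies.
- board3: Badge sample board, 130 mm tall, 90 wide, 8 thick, stiff, cork-faced, four badges low on its front, upper 50 mm bare; about 0.11 kg. Origin at the middle of its lower edge; z up its height, y along its width, x out of its front. Leans in the sorter 0.6 rad from vertical, top to the sorter's -x, the upper 55 mm free on both sides. May be absent: the number of boards varies.
- board4: Badge sample board, 130 mm tall, 90 wide, 8 thick, stiff, cork-faced, four badges low on its front, upper 50 mm bare; about 0.11 kg. Origin at the middle of its lower edge; z up its height, y along its width, x out of its front. Leans in the sorter 0.6 rad from vertical, top to the sorter's -x, the upper 55 mm free on both sides. May be absent: the number of boards varies.
- sorter: Fixed dark steel inclined sorter, 315 x 116 mm, five leaning sections 55 mm apart along its x (boards' lower edges at x = -110, -55, 0, 55, 110 mm, 22 mm above the table), each a ledge and a back plate 73 mm up the board's back. Draw boards out upwards along their lean; those nearer the -x end stand in the way of the next, so take them first. Origin under its middle, z up.
- tin: Bystander: open steel tin, 84 mm across, 85 mm high. Origin under its middle.
- tape: Bystander: roll of tape lying flat, 100 mm across, 30 mm high. Origin under its middle.
- pinbox: Bystander: small carton 70 x 110 x 45 mm. Origin under its middle.
Mind the look-alikes: they are no part of the job. What is shaped like the board1 but green, orange or turquoise is not meant.

How it is judged:
By the outcome, as a careful person would: the job done as asked, in the order asked, and still so for the second after the job is handed in, with the robot touching nothing.
Of board0, board1, board2, board3, board4 only 3 to 5 are there at a start; the rules pass over those that are not, and their reading is None.
At some moment in a run one of wedge may be knocked a few centimetres aside while the robot is not near it.
It also fails if it takes over 210 s, if anything falls off the work surface, if the arm or the gripper's body presses on something with over 40 N, if the wrist force passes 120 N, or if a joint passes its speed limit or range.

## Robot

A 7-joint arm with a two-finger parallel gripper is mounted at the origin on the work surface. World frame = base frame: x ahead of the robot, y to its left, z up, the work surface at z = 0. Lengths are in m, angles in rad, forces in N, time in s.
With the tool pointing down it reaches from about 0.4 to 0.925 m from the base axis. Payload 4.1 kg.
Tool frame: the origin (TCP) lies midway between the tips of the shut fingers; the grasp point (between the pads) lies 19 mm behind it (r.grip_point_offset is the distance from the TCP to the grasp point, in m); z points along the fingers, y is the direction in which the jaws open and shut (so a half turn about z gives the same grasp; the last joint's range is limited). The gripper opens to 85 mm and grips with 20 to 120 N. Pads are 22 mm wide; open, the fingers measure 114 mm over their backs; the gripper's body (76 mm by 85 mm) begins 54 mm behind the grasp point. The pads swing forward as they close: fully open they stand 13 mm farther back than shut.
Start: joints at [-0.099, 0.398, 0.045, 1.537, -0.019, 1.207, -0.051], TCP at [0.65, 0, 0.231] pointing down, gripper open.
Joint ranges: [-2.82, 2.82], [-0.49, 2.23], [-1.37, 1.46], [0, 2.46], [-1.36, 4.5], [0.23, 2], [-2.94, 2.94]. Speed limits (rad/s): [2.57, 2.57, 3.14, 3.14, 3.14, 3.14, 3.14].

## Interface

Orientations are given as a 3x3 rotation matrix whose columns are the frame's x, y, z axes.
In Python, from cell import r, solver, eyes, workorder, finder gives the robot as it stands. The module is installed in compiled form; this text tells all that it offers. Calls block until the motion is done:
- r.reach(position, orientation): joint-space move of the TCP to a pose.
- r.move_straight(position, attitude=None, v=0.15): straight line of the TCP; attitude=None keeps the orientation; v is the mean speed in m/s.
- r.set_joints(angles): joint-space move.
- r.open_jaws() and r.clamp(): open the fingers fully, or close them until they stop; the grip force is fixed at half the most.
- r.pause(seconds).
- solver.solve_ik(position, orientation): joint angles nearest the present ones, or None.
- eyes.read_camera(name): name is "scene" or "side" or "wrist"; returns a dict with "frame" (384x512x3 uint8, red, green, blue), "mtx" (3x3 intrinsics, pixels), "rvec" (rotation vector, rad) and "tvec" (3), from world to camera coordinates, as OpenCV has them; the wrist camera has in their place "mount" (4x4, takes a point from camera to tool coordinates, whose origin is the TCP and whose axes are the flange's). Camera axes: x right, y down, z forward; pixel columns grow to the right and rows downward; lengths in m; the calibration is good to about 2 mm. A picture is of the moment at which its call begins: read the wrist's pose just before it. There is no depth.
A pose or a line that the arm cannot do raises r.Unreachable and nothing moves.
- workorder.sign_off(): hands the job in, once; it reports no verdict.
Trained networks look in a picture, given as the dict that the camera call returned (one of the last four; its "shot" number tells which), for a name from the list of things; names that differ only in an ending like _2 or _b are one class to them, and where a whole thing is asked for, a point or a joint stands for the part that bears it (a point fixed in the world has none). Each returns a list of dicts, best first, with "score" (0 to 1); they miss things now and then, are a little off and sometimes report something else, mostly with a low value. They report only what shows in the picture. A call takes as long as a camera call. They do not tell look-alikes from the thing itself.
- finder.regions_of(picture, label): "pixels" (384x512 bool, what is visible of it) and "box" ([left, top, right, bottom] in pixels, round what is visible of it).
Readings, each from a call of its own:
- r.read_clock(): time.
- r.read_qpos(): joint angles.
- r.read_dq(): joint speeds.
- r.read_joint_torque(): joint torques, N m.
- r.read_tool_pos(): TCP position.
- r.read_tool_rot(): TCP orientation.
- r.read_force(): force on the tool from outside, world axes, zero at the start.
- r.read_wrist_torque(): the same for the moment, N m.
- r.read_width(): opening from 0.0 (shut) to 1.0 (fully open).
Only numpy, scipy, OpenCV 4.12 (cv2) and the standard library are available. Lean on these libraries where they do the work, as an engineer would, in place of code of your own. Each camera call takes 0.05 s, during which the arm holds its last target. There are 200 camera calls.

## Working session

There is one attempt and no reset: what is moved stays moved. The work goes in short steps, each a Python script; the robot and the scene stay as the last script left them, time stands still between calls to the robot, and variables do not carry over. Pictures are saved under pics/ and viewed, about 12 in all and at most 16, crops included, and the job is handed in when it is done.

```bash
mkdir -p pics; ls; python3 - <<'E'
from cell import r,eyes,finder
import cv2,numpy as np
for n in ["scene","side"]:
    p=eyes.read_camera(n); cv2.imwrite(f"pics/{n}0.png",cv2.resize(p["frame"][:,:,::-1],(800,600),interpolation=cv2.INTER_CUBIC))
    R=cv2.Rodrigues(p["rvec"])[0]; print(n,"campos",-R.T@p["tvec"],"fwd",R[2],p["mtx"][0])
    for l in ["crate","clamp","wedge","board0","sorter"]:
        print(l,[(round(d["score"],2),list(map(int,d["box"])),int(d["pixels"].sum())) for d in finder.regions_of(p,l)])
p=eyes.read_camera("wrist");print(p["mount"],p["mtx"][0]);print(r.read_clock(), r.read_tool_rot())
E
```

```text
pics
scene campos [1.08530568 0.65197595 1.00592453] fwd [-0.44760606 -0.53411877 -0.71719311] [364.98666945   0.         252.62360176]
crate [(0.6, [219, 207, 316, 291], 4848)]
clamp [(0.57, [237, 203, 299, 265], 1205)]
wedge [(0.69, [328, 273, 372, 292], 488)]
board0 [(0.74, [133, 182, 166, 210], 697), (0.72, [178, 141, 198, 154], 153), (0.65, [235, 160, 263, 184], 443), (0.57, [288, 200, 321, 232], 745), (0.52, [217, 204, 319, 290], 4955), (0.45, [186, 146, 209, 161], 120)]
sorter [(0.68, [164, 150, 230, 205], 1468), (0.54, [239, 207, 297, 262], 1181)]
side campos [-0.17413257 -0.8562288   1.04420695] fwd [ 0.49358574  0.56258902 -0.66322448] [459.6254821    0.         254.55617937]
crate [(0.95, [186, 137, 277, 213], 4207)]
clamp [(0.61, [207, 147, 255, 183], 847), (0.52, [146, 155, 181, 166], 321)]
wedge [(0.93, [145, 153, 179, 168], 361)]
board0 [(0.9, [280, 192, 315, 250], 955), (0.88, [233, 241, 275, 284], 1080), (0.85, [327, 225, 362, 279], 1302), (0.81, [312, 215, 336, 268], 676), (0.79, [354, 208, 384, 239], 868), (0.76, [163, 198, 205, 231], 785)]
sorter [(0.76, [279, 210, 376, 296], 1941)]
[[-1.29582838e-03 -9.47060437e-01 -3.21052722e-01  8.19729877e-02]
 [ 9.99998269e-01 -1.65583565e-03  8.48303968e-04  3.17517325e-04]
 [-1.33500567e-03 -3.21051067e-01  9.47060943e-01 -1.42734837e-01]
 [ 0.00000000e+00  0.00000000e+00  0.00000000e+00  1.00000000e+00]] [316.43114348   0.         255.70373428]
0.65 [[-1.22562144e-04  9.99999989e-01  8.08025985e-05]
 [ 9.99999992e-01  1.22562655e-04 -6.32637183e-06]
 [-6.33627514e-06  8.08018225e-05 -9.99999997e-01]]
```

View pics/scene0.png

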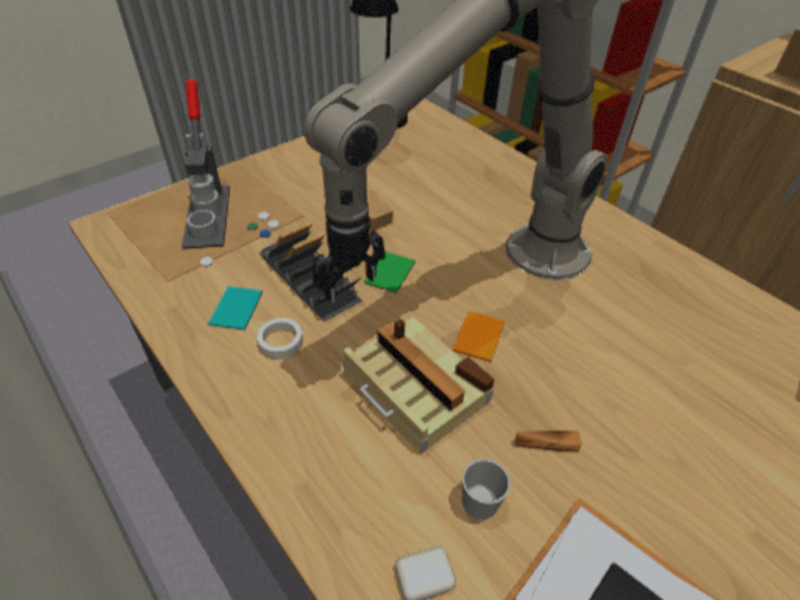

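View pics/side0.png

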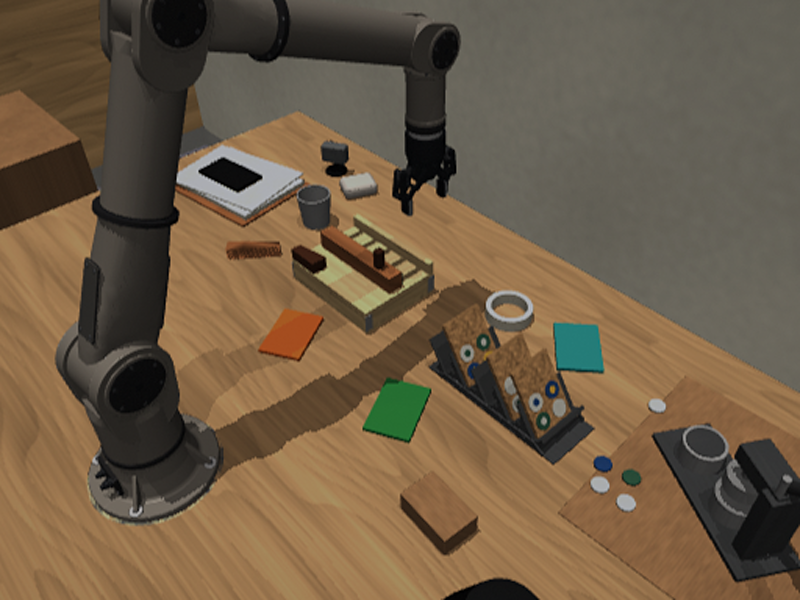

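The pictures show the carrier at scene (420,380), the wedge at scene (548,440) and the tin at scene (485,487). In the side view three boards stand in the sorter, at about (465,345), (515,375) and (550,395). Next I'll take close wrist views over the carrier and sorter.

```bash
cat > h.py <<'E'
from cell import r,solver,eyes,finder,workorder
import numpy as np,cv2
from scipy.spatial.transform import Rotation as Rot
def cam(name):
    """returns picture, M(3x4 camera<-world R,t)"""
    if name=="wrist":
        T=np.eye(4);T[:3,:3]=r.read_tool_rot();T[:3,3]=r.read_tool_pos()
        p=eyes.read_camera(name);W=np.linalg.inv(T@p["mount"])
    else:
        p=eyes.read_camera(name);W=np.eye(4);W[:3,:3]=cv2.Rodrigues(np.array(p["rvec"]))[0];W[:3,3]=np.ravel(p["tvec"])
    return p,W
def px2w(K,W,uv,z):
    uv=np.atleast_2d(uv);d=np.c_[uv,np.ones(len(uv))]@np.linalg.inv(K).T@W[:3,:3]
    c=-W[:3,:3].T@W[:3,3];s=(z-c[2])/d[:,2];return (c+s[:,None]*d)
def proj(K,W,P):
    q=np.atleast_2d(P)@W[:3,:3].T+W[:3,3];q=q@K.T;return q[:,:2]/q[:,2:]
def down(yaw,tilt=0):
    """tool down; tool y (jaw axis) along world angle yaw; tilt about jaw axis"""
    y=np.array([np.cos(yaw),np.sin(yaw),0]);z=np.array([0,0,-1.]);x=np.cross(y,z)
    return np.c_[x,y,z]@Rot.from_euler("y",tilt).as_matrix()
def save(p,name,s=1.5625,crop=None):
    f=p["frame"][:,:,::-1]
    if crop: f=f[crop[1]:crop[3],crop[0]:crop[2]]
    cv2.imwrite(f"pics/{name}.png",cv2.resize(f,None,fx=s,fy=s,interpolation=cv2.INTER_CUBIC))
E
python3 - <<'E'
from h import *
for n in ["scene","side"]:
    p,W=cam(n)
    for l,z in [("crate",.05),("wedge",.015),("sorter",.03),("board0",.08)]:
        for d in finder.regions_of(p,l)[:6]:
            v,u=np.nonzero(d["pixels"]); print(n,l,round(d["score"],2),px2w(p["mtx"],W,[u.mean(),v.mean()],z)[0].round(3))
E
```

```text
scene crate 0.67 [0.59  0.141 0.05 ]
scene sorter 0.8 [ 0.586 -0.285  0.03 ]
scene board0 0.8 [0.426 0.147 0.08 ]
scene board0 0.75 [ 0.442 -0.132  0.08 ]
scene board0 0.58 [ 0.792 -0.254  0.08 ]
scene board0 0.47 [ 0.545 -0.345  0.08 ]
scene board0 0.21 [0.574 0.125 0.08 ]
side crate 0.7 [0.569 0.103 0.05 ]
side wedge 0.89 [0.462 0.386 0.015]
side sorter 0.3 [0.585 0.121 0.03 ]
side board0 0.9 [ 0.561 -0.218  0.08 ]
side board0 0.87 [ 0.561 -0.318  0.08 ]
side board0 0.87 [ 0.349 -0.249  0.08 ]
side board0 0.87 [0.324 0.029 0.08 ]
side board0 0.77 [ 0.696 -0.37   0.08 ]
side board0 0.71 [ 0.559 -0.393  0.08 ]
```

```bash
python3 - <<'E'
from h import *
import pickle
for n,c in [("crate",[.58,.18,.32]),("sorter",[.57,-.2,.36])]:
    r.reach(c,down(0)); p,W=cam("wrist"); save(p,"w_"+n); pickle.dump((p["mtx"],W,p["frame"]),open(n+".pkl","wb"))
    print(n,r.read_clock(),r.read_tool_pos())
    for l in ["crate","clamp","wedge","board0","sorter"]:
        print(l,[(round(d["score"],2),list(map(int,d["box"])),int(d["pixels"].sum())) for d in finder.regions_of(p,l)])
E
```

```text
crate 2.0583 [0.58062222 0.1770211  0.31887513]
crate [(0.96, [172, 87, 346, 275], 28205)]
clamp [(0.81, [233, 95, 270, 276], 5436)]
wedge [(0.61, [181, 0, 205, 9], 169)]
board0 [(0.88, [64, 141, 169, 229], 4988), (0.76, [148, 312, 196, 358], 1503)]
sorter [(0.81, [217, 319, 285, 355], 1903)]
sorter 3.7833 [ 0.57075315 -0.19773188  0.3596882 ]
crate []
clamp []
wedge [(0.62, [212, 105, 299, 283], 8818)]
board0 [(0.96, [212, 142, 287, 180], 2645), (0.88, [216, 262, 283, 276], 531), (0.85, [216, 222, 281, 244], 1194), (0.85, [322, 168, 418, 249], 3881), (0.63, [62, 229, 120, 295], 3323)]
sorter [(0.54, [219, 224, 280, 245], 1052)]
```

View pics/w_crate.png

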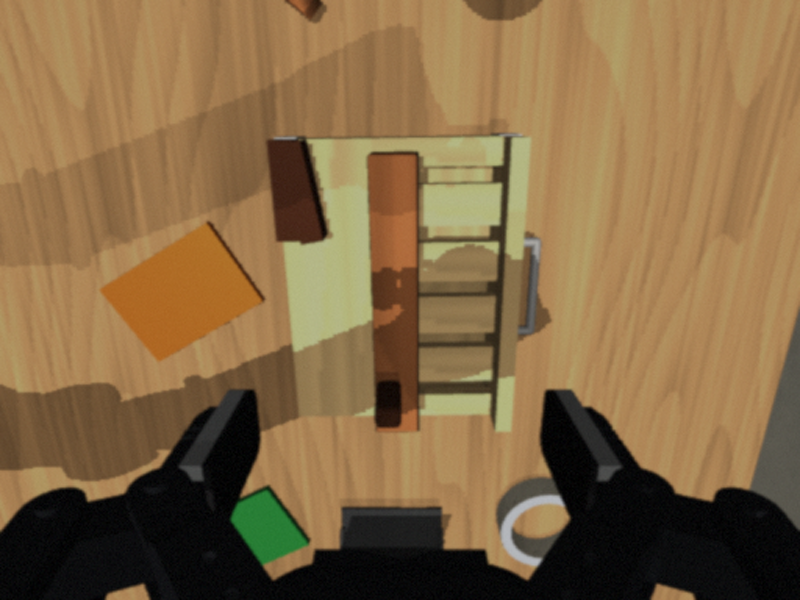

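View pics/w_sorter.png

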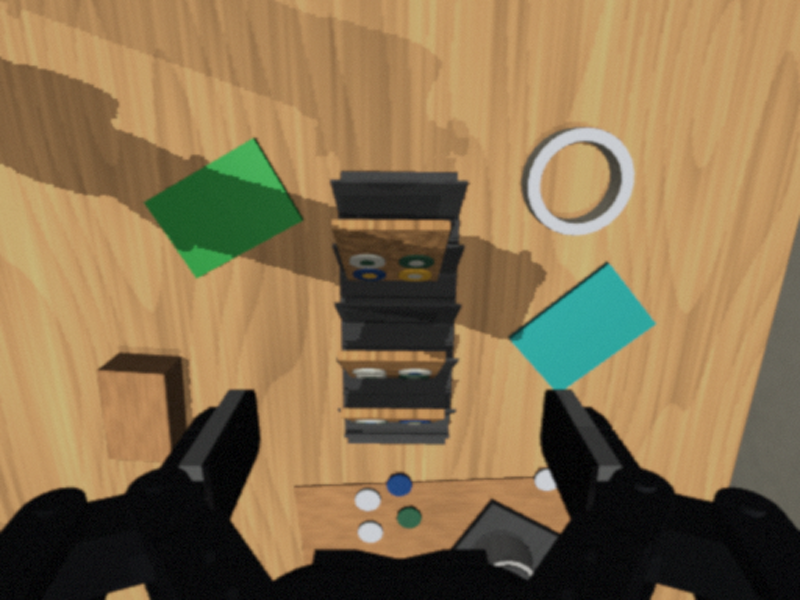

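The carrier's fence faces world +x, with its cheek at view (300,190), its grip at (388,405) and the bar at (395,290). The sorter's five sections run down the picture. Section 1 (top) is empty, section 2 holds a board, 3 is empty, and 4 and 5 each hold a board.

```bash
python3 - <<'E'
from h import *
import pickle
s=1.5625
K,W,_=pickle.load(open("crate.pkl","rb")); print("cam",-W[:3,:3].T@W[:3,3])
f=lambda pts,z:print(z,px2w(K,W,np.array(pts)/s,z)[:,:2].round(4).tolist())
print("fence top outer t,b, inner t,b");f([(528,138),(512,430),(510,138),(498,430)],.085)
print("cheek");f([(268,140),(302,138),(327,240),(276,242)],.085)
print("bar top");f([(368,153),(418,153),(418,430),(377,430)],.099)
print("grip top");f([(378,381),(400,381),(400,425),(377,427)],.145)
print("slots at fence & bar");f([(498,175),(498,240),(498,295),(496,347),(494,387)],.057)
print("wedge at top edge");f([(303,5)],.015)
K,W,_=pickle.load(open("sorter.pkl","rb"))
hb=.022+.13*np.cos(.6); print("board tops z",hb)
f([(333,220),(449,222),(337,352),(456,357),(339,411),(453,411)],hb)
print("backplate tops");f([(332,181),(467,181),(338,304),(460,304)],.022+.073*np.cos(.6))
f([(346,443),(447,443)],.01)
E
```

```text
cam [0.58106777 0.25993638 0.46180872]
fence top outer t,b, inner t,b
0.085 [[0.6748, 0.2501], [0.6805, 0.0021], [0.6617, 0.2501], [0.668, 0.0022]]
cheek
0.085 [[0.4856, 0.2494], [0.5104, 0.2507], [0.5247, 0.1751], [0.485, 0.1736]]
bar top
0.099 [[0.559, 0.2408], [0.5944, 0.2406], [0.5962, 0.0121], [0.5611, 0.0122]]
grip top
0.145 [[0.5651, 0.0848], [0.581, 0.0848], [0.5809, 0.0479], [0.5637, 0.0462]]
slots at fence & bar
0.057 [[0.6601, 0.2212], [0.6633, 0.1682], [0.6662, 0.1196], [0.6674, 0.0701], [0.6679, 0.0295]]
wedge at top edge
0.015 [[0.5049, 0.3501]]
board tops z 0.1292936299382582
0.1292936299382582 [[0.5209, -0.1836], [0.609, -0.185], [0.5197, -0.2938], [0.6186, -0.2983], [0.5192, -0.35], [0.618, -0.3499]]
backplate tops
0.08224949988840652 [[0.5151, -0.1595], [0.6276, -0.1593], [0.516, -0.2685], [0.6262, -0.2683]]
0.01 [[0.5093, -0.4678], [0.6276, -0.4677]]
```

```bash
python3 - <<'E'
import cv2
for n,b in [("w_crate",(250,110,560,450)),("w_sorter",(310,150,490,460))]:
    f=cv2.imread(f"pics/{n}.png")[b[1]:b[3],b[0]:b[2]]; cv2.imwrite(f"pics/{n}_c.png",cv2.resize(f,None,fx=1.75,fy=1.75,interpolation=cv2.INTER_CUBIC))
E
```

```text
(no output)
```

View pics/w_crate_c.png

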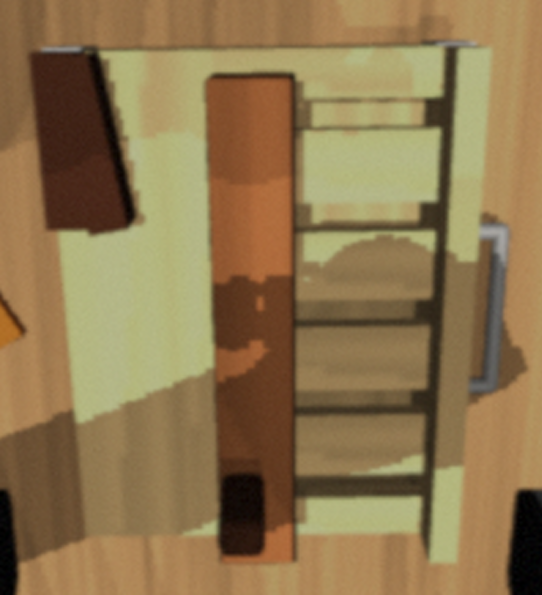

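View pics/w_sorter_c.png

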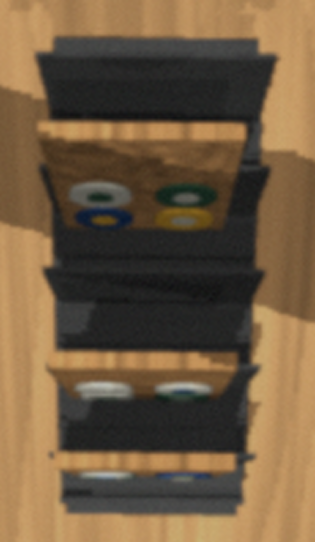

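```bash
cat > fit.py <<'E'
from h import *
import pickle
from scipy.optimize import least_squares
K,W,_=pickle.load(open("crate.pkl","rb"))
def model(p):
    x0,y0,a,F,q,B=p; M=[]
    M+=[(-.125,F,.085),(.125,F,.085),(-.125,.09,.085),(.125,.09,.085)]
    M+=[(x,.09,.057) for x in (-.096,-.048,0,.048,.096)]
    M+=[(.125,B,.057)]
    M+=[(-.115,-.006-q,.099),(.115,-.006-q,.099),(-.115,.03-q,.099),(.115,.03-q,.099),(-.05,-.052,.085)]
    M=np.array(M);ex=np.array([np.cos(a),np.sin(a)]);ey=np.array([-ex[1],ex[0]])
    return np.c_[np.array([x0,y0])+M[:,:1]*ex+M[:,1:2]*ey,M[:,2]]
obs=np.array([(490,47),(458,562),(457,47),(432,562),(443,113),(439,217),(435,311),(429,401),(425,487),(85,535),(207,78),(222,560),(295,78),(295,560),(129,212)],float)
obs=(np.array([250,110])+obs/1.75)/1.5625
s=least_squares(lambda p:(proj(K,W,model(p))-obs).ravel(),[.575,.126,-np.pi/2,.1,.01,-.09],loss="soft_l1",x_scale=[.01,.01,.02,.01,.01,.01])
print(s.x.round(4),"yaw+90deg",np.degrees(s.x[2]+np.pi/2));print((proj(K,W,model(s.x))-obs).round(1).tolist())
K2,W2,_=pickle.load(open("sorter.pkl","rb"))
c=np.array([(40,130),(246,130),(48,360),(239,360),(58,462),(240,462)],float)
print(px2w(K2,W2,(np.array([310,150])+c/1.75)/1.5625,.1293).round(4))
# ik feasibility
x0,y0,a=s.x[:3]
for sg in (1,-1):
    b=-np.pi/2 if sg>0 else np.pi/2
    for nm,P,R in [("slot0",[.615,.222,.105],down(b)),("slot4",[.615,.03,.105],down(b))]:
        print(sg,nm,solver.solve_ik(P,R))
    for yb in (-.26,-.37,-.425):
        z=np.array([0,-np.sin(.6),-np.cos(.6)]);y=sg*np.array([0,-np.cos(.6),np.sin(.6)]);R=np.c_[np.cross(y,z),y,z]
        for h in (.093,.24): print(sg,yb,h,solver.solve_ik(np.array([.567,yb,.022])-z*h,R))
E
python3 fit.py
```

```text
[ 0.5754  0.125  -1.5604  0.1027  0.0094 -0.0917] yaw+90deg 0.5970420409600322
[[0.5, -0.2], [-0.6, -0.1], [1.4, -0.0], [-0.3, 0.0], [0.2, -0.4], [-0.3, -0.6], [-0.7, 0.2], [-0.2, -0.1], [-0.4, -1.1], [0.0, 0.3], [-0.4, -0.2], [0.2, 1.5], [-0.0, -0.6], [0.3, 1.1], [0.6, 6.1]]
[[ 0.5206 -0.1869  0.1293]
 [ 0.6102 -0.1868  0.1293]
 [ 0.5199 -0.2972  0.1293]
 [ 0.6107 -0.2971  0.1293]
 [ 0.5227 -0.353   0.1293]
 [ 0.613  -0.3529  0.1293]]
1 slot0 [-0.53254043  0.52288227  0.16629227  1.65575434 -0.10028805  0.97129363
 -1.90221786]
1 slot4 [-0.32433861  0.47115563  0.27196419  1.75591189 -0.15212386  0.93506234
 -1.56079946]
1 -0.26 0.093 [-0.340379    0.50062648  0.37626422  1.9193301   0.58048523  0.84502183
 -1.98863107]
1 -0.26 0.24 [-0.35643412  0.32716522  0.20431319  1.81476609  0.57477186  1.17774598
 -2.00197179]
1 -0.37 0.093 [-0.22340106  0.54130826  0.48235645  1.88796475  0.54144969  0.72109116
 -1.79008714]
1 -0.37 0.24 [-0.25626424  0.33184276  0.31950596  1.82227748  0.58049122  1.0532368
 -1.83151619]
1 -0.425 0.093 [-0.16575785  0.576238    0.53782221  1.85346157  0.48
[... 215 characters left out ...]

  1.05597072]
-1 slot4 [-0.01745653  0.45803495 -0.13185844  1.74693897  0.07198518  0.94130197
  1.39251093]
-1 -0.26 0.093 [-0.09213515  0.47048752  0.05892816  1.91245377  0.73913347  0.93486918
  1.02750347]
-1 -0.26 0.24 [-0.15204144  0.32174303 -0.04753486  1.80909178  0.64588471  1.22386792
  1.08005897]
-1 -0.37 0.093 [0.043458   0.49340255 0.13209726 1.88063975 0.7574698  0.82535487
 1.18567892]
-1 -0.37 0.24 [-0.01913062  0.31803342  0.02626968  1.81580626  0.67276753  1.10883828
  1.23658142]
-1 -0.425 0.093 [0.11430861 0.51596402 0.16158785 1.84576079 0.75252608 0.77680293
 1.27276816]
-1 -0.425 0.24 [0.0499603  0.32996158 0.06015103 1.800371   0.67807313 1.05356675
 1.31933668]
```

```bash
cat >> h.py <<'E'
X0,Y0,A=.5754,.125,-1.5604
EX=np.array([np.cos(A),np.sin(A),0]);EY=np.array([-EX[1],EX[0],0])
def cw(x,y,z): return np.array([X0,Y0,0])+x*EX+y*EY+np.array([0,0,z])
def slide(d,dist,step,fmax,v=.03):
    """step along unit d until the opposing force rises by fmax"""
    p0=r.read_tool_pos();f0=r.read_force()@d;n=0
    while n*step<dist:
        n+=1;r.move_straight(p0+d*n*step,v=v);f=r.read_force()@d
        if f0-f>fmax: break
    print("slid",((r.read_tool_pos()-p0)@d).round(4),"cmd",round(n*step,4),"df",(f-f0).round(1));return n*step
E
python3 - <<'E'
from h import *
R=down(A+np.pi/2);g=cw(.072,-.0034,.109)
r.reach(g+[0,0,.09],R);r.move_straight(g);f0=r.read_force()
r.clamp();print("width",r.read_width(),r.read_tool_pos()-g,r.read_force()-f0)
slide(-EY,.0385,.0035,12,v=.05)
print(((r.read_tool_pos()-cw(.072,-.0034,.109))@EY), r.read_force())
r.open_jaws();print(r.read_tool_pos())
r.move_straight(r.read_tool_pos()+[0,0,.1]);p,W=cam("scene");save(p,"clampback",3,(200,180,330,310));print(r.read_clock())
E
```

```text
width 0.22534937320274592 [-1.24599034e-05  7.29528893e-05  3.84036458e-04] [-1.5939079  -0.67225287  3.55127723]
slid 0.0368 cmd 0.0385 df -7.2
-0.036786826926414155 [ 6.11630683 -1.06086759 -2.43553546]
[0.53417869 0.05266782 0.10938604]
10.8167
```

View pics/clampback.png

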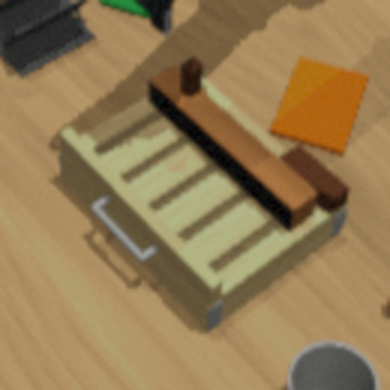

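The bar is fully back (drawn 37 mm until it resisted), and the slots show clear between it and the fence. Next is the first board.

```bash
cat >> h.py <<'E'
ZB=np.array([0,np.sin(.6),np.cos(.6)])
def pick(bx,by):
    """take the board with lower edge at bx,by out of the sorter"""
    z=-ZB;y=np.array([0,np.cos(.6),-np.sin(.6)]);R=np.c_[np.cross(y,z),y,z];b=np.array([bx,by,.022])
    r.reach(b+ZB*.20,R);r.move_straight(b+ZB*.094,v=.12);f0=r.read_force()
    r.clamp();print("grip w",r.read_width()*85,"df",(r.read_force()-f0).round(1))
    r.move_straight(b+ZB*.25,v=.15);print("up",r.read_tool_pos().round(4),"w",r.read_width()*85,r.read_clock())
def over(sx,dx=0,z=.26):
    r.reach(cw(sx+dx,.038,z),down(A+np.pi))
E
python3 - <<'E'
from h import *
pick(.5654,-.2603)
over(-.096); p,W=cam("wrist"); save(p,"over0"); print(r.read_clock(),r.read_tool_pos())
import pickle;pickle.dump((p["mtx"],W),open("over0.pkl","wb"))
p,W=cam("scene");save(p,"over0s",3,(180,100,340,280))
E
```

```text
grip w 7.408937739805322 df [-0.1  1.3 -0.6]
up [ 0.5646 -0.12    0.2275] w 7.620809328608376 14.8583
16.175 [0.61238694 0.21941999 0.25924959]
```

View pics/over0s.png

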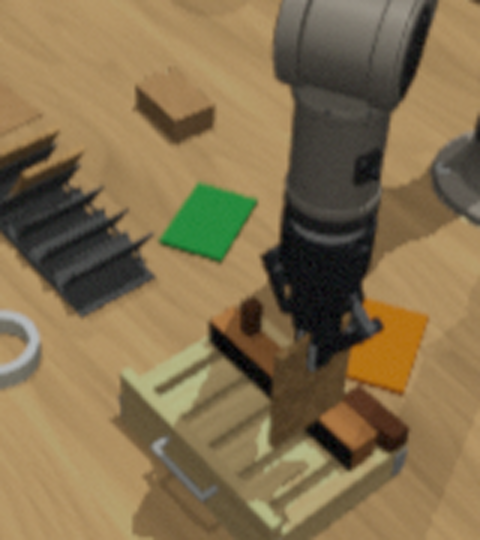

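View pics/over0.png

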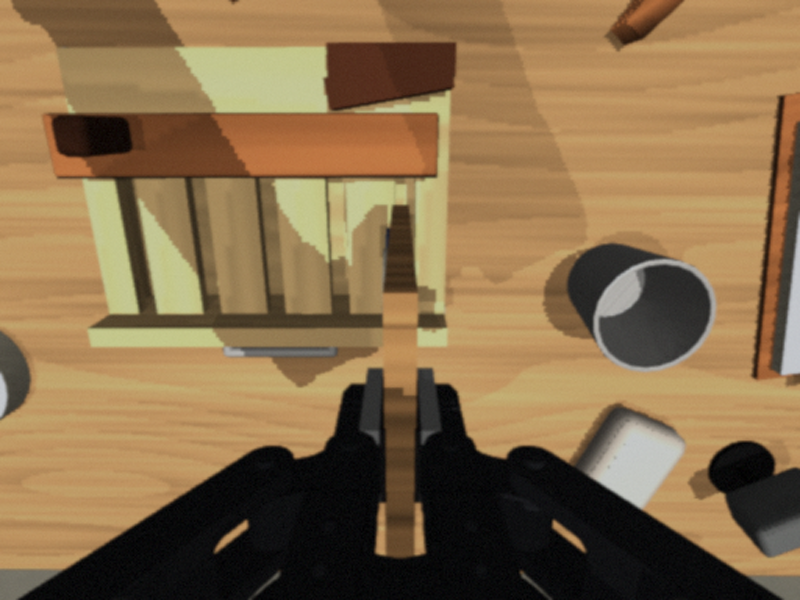

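The board hangs edge-on at (400,205) over slot 0, whose open end shows at (402,185), so it is aligned. I'll lower it with a force check.

```bash
cat >> h.py <<'E'
def insert():
    p=r.read_tool_pos();f0=r.read_force();xy=p[:2].copy()
    r.move_straight([*xy,.163],v=.15)
    for z in np.arange(.155,.1065,-.006):
        r.move_straight([*xy,z],v=.08);df=r.read_force()-f0
        if np.abs(df).max()>6: print("contact z",z,df.round(1));break
    print("final",r.read_tool_pos().round(4),df.round(1));return abs(df).max()<=6 or z<.114
def release():
    r.open_jaws();r.move_straight(r.read_tool_pos()+[0,0,.12],v=.2)
E
python3 - <<'E'
from h import *
ok=insert();print(ok)
if ok: release()
print(r.read_clock())
E
```

```text
final [0.612  0.2196 0.1065] [ 0.3  1.1 -1. ]
True
20.7583
```

```bash
python3 - <<'E'
from h import *
for bx,by,s in [(.5653,-.3706,0),(.568,-.4264,.096)]:
    pick(bx,by); assert r.read_width()*85>5
    over(s);ok=insert()
    if not ok: break
    release();print(r.read_clock())
p,W=cam("scene");save(p,"packed",3.5,(130,130,330,300))
r.reach([.50,.33,.36],down(0));p,W=cam("wrist");save(p,"w_packed");
import pickle;pickle.dump((p["mtx"],W),open("wp.pkl","wb"))
for d in finder.regions_of(p,"wedge"): v,u=np.nonzero(d["pixels"]);print(d["score"],d["box"],len(u),px2w(p["mtx"],W,[u.mean(),v.mean()],.03))
E
```

```text
grip w 7.027725398112623 df [-0.9  1.6 -0.3]
up [ 0.5645 -0.2301  0.2275] w 6.988938663766619 25.3917
final [0.6128 0.1235 0.1064] [-0.5  1.2 -1.3]
31.2417
grip w 7.334963808681672 df [ 0.5  1.8 -0.4]
up [ 0.5671 -0.2859  0.2274] w 7.552887162197303 35.7417
final [0.6136 0.0275 0.1065] [0.4 0.5 0.1]
41.4583
0.62 [156.9, 38.5, 236.4, 107.7] 1842 [[0.41565065 0.42190361 0.03      ]]
0.43 [298.1, 209.7, 374.1, 243.2] 2302 [[0.63070866 0.18531009 0.03      ]]
```

View pics/w_packed.png

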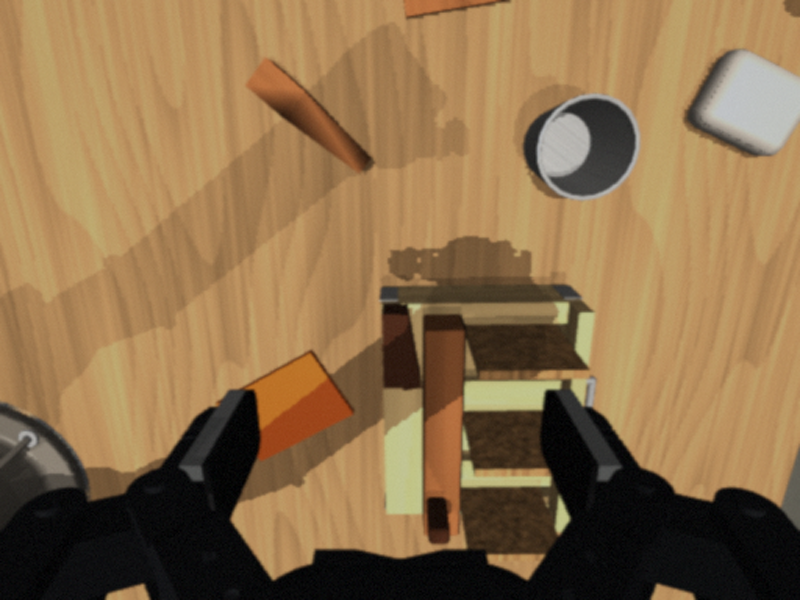

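View pics/packed.png

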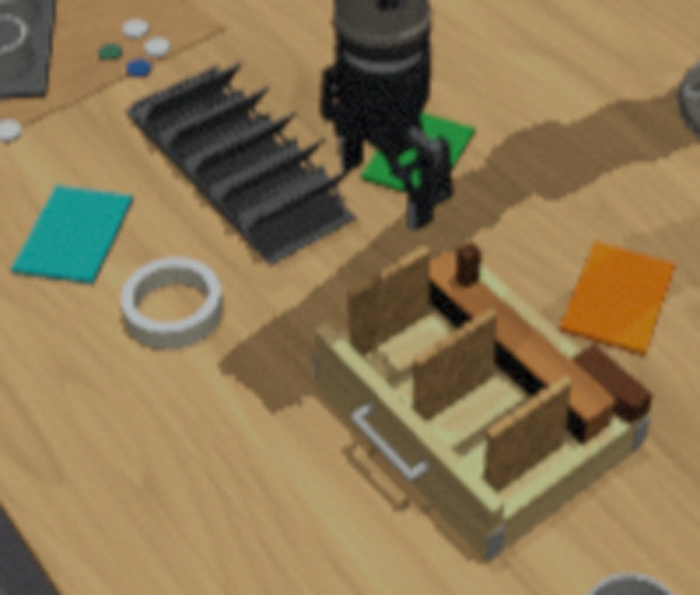

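All three boards sit square in slots 0, 2 and 4, and the sorter is empty. The wedge lies with its butt at view (258,72) and its tip at (367,165). Next I'll slide the bar up, then fit the wedge pose from overhead.

```bash
cat >> h.py <<'E'
from scipy.optimize import minimize
POLY=np.array([(-.062,.015),(-.022,.015),(.062,.008),(.062,-.008),(-.022,-.015),(-.062,-.015)])
def poly_at(q,z):
    c,s=np.cos(q[2]),np.sin(q[2]);P=POLY@np.array([[c,s],[-s,c]])+q[:2];return np.c_[P,np.full(6,z)]
def find_wedge(p,W,ztop=.03,near=None):
    K=p["mtx"];D=finder.regions_of(p,"wedge")
    C=[]
    for d in D:
        v,u=np.nonzero(d["pixels"]);w=px2w(K,W,np.c_[u,v],ztop)[:,:2];c=w.mean(0);print(round(d["score"],2),d["box"],len(u),c.round(3));C.append((w,c,d["pixels"]))
    k=0 if near is None else int(np.argmin([np.linalg.norm(c-near) for _,c,_ in C]))
    w,c,m=C[k];e=np.linalg.eigh(np.cov((w-c).T))[1][:,1];a=np.arctan2(e[1],e[0]);S=4
    M=cv2.resize(m.astype(np.uint8),None,fx=S,fy=S,interpolation=cv2.INTER_NEAREST)
    def cost(q):
        I=np.zeros_like(M)
        for z in (ztop,ztop-.03): pass
        pts=np.r_[proj(K,W,poly_at(q,ztop)),proj(K,W,poly_at(q,ztop-.03))]
        h=cv2.convexHull(((pts+.5)*S).astype(np.float32));cv2.fillPoly(I,[h.astype(np.int32)],1)
        return 1-(I&M).sum()/(I|M).sum()
    best=min((minimize(cost,[c[0],c[1],b],method="Nelder-Mead",options=dict(initial_simplex=np.array([c[0],c[1],b])+np.array([[0,0,0],[.01,0,0],[0,.01,0],[0,0,.15]]))) for b in (a,a+np.pi)),key=lambda s:s.fun)
    other=cost([best.x[0],best.x[1],best.x[2]+np.pi]);print("wedge",best.x.round(4),"1-IoU",best.fun.round(3),"flipped",other.round(3));return best.x
E
python3 - <<'E'
from h import *
g=np.array([.5342,.0527,.109]);r.reach(g+[0,0,.08],down(A+np.pi/2));r.move_straight(g);r.clamp();print(r.read_width()*85)
slide(EY,.022,.001,8,v=.02);print("force",r.read_force().round(1));r.open_jaws();print("grip y",(r.read_tool_pos()-cw(0,0,0))@EY)
r.move_straight(r.read_tool_pos()+[0,0,.12]);print(r.read_clock())
r.reach([.416,.345,.26],down(0));p,W=cam("wrist");q=find_wedge(p,W,near=np.array([.416,.42]));save(p,"w_wedge")
f=p["frame"][:,:,::-1].copy()
for z in (.03,): cv2.polylines(f,[proj(p["mtx"],W,poly_at(q,z)).round().astype(np.int32)],True,(255,0,0),1)
cv2.imwrite("pics/w_wedge.png",cv2.resize(f[0:250,100:400],None,fx=2.4,fy=2.4));print(r.read_clock(),r.read_tool_pos())
E
```

```text
19.378551549704206
slid 0.0074 cmd 0.008 df -8.8
force [-4. -1.  6.]
grip y -0.032146430770320755
49.6167
0.78 [209.1, 40.3, 303.0, 127.9] 2625 [0.415 0.421]
0.65 [420.8, 69.5, 512.0, 155.6] 6268 [0.666 0.39 ]
wedge [0.4208 0.4155 5.5703] 1-IoU 0.034 flipped 0.277
50.9333 [0.41729217 0.34316893 0.25965701]
```

View pics/w_wedge.png

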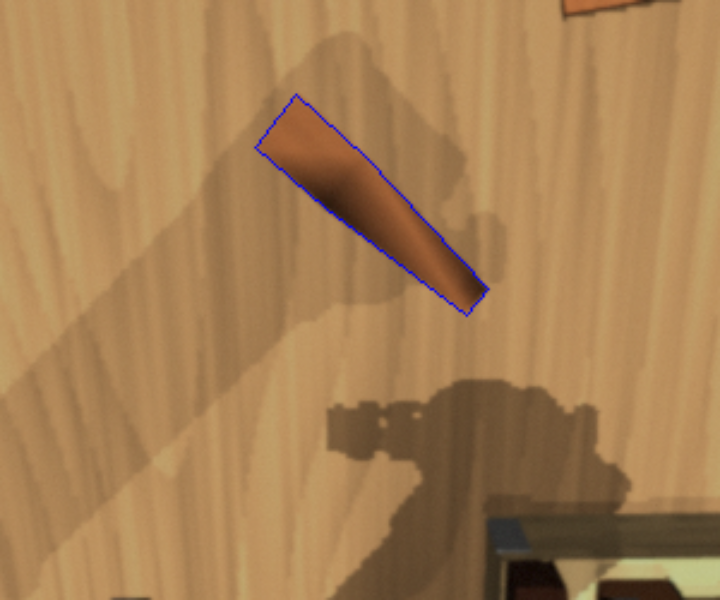

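The wedge outline fits (IoU 0.97). The bar only moved 7.4 mm, which is where it first meets the boards. They still have to slide about 7 mm to the fence, so I'll push on with a higher limit.

```bash
python3 - <<'E'
from h import *
y=-.0321
g=cw(.072,y,.109);r.reach(g+[0,0,.08],down(A+np.pi/2));r.move_straight(g);r.clamp();print(r.read_width()*85)
p0=r.read_tool_pos();f0=r.read_force()
for n in range(1,13):
    r.move_straight(p0+EY*n*.001,v=.02);f=(f0-r.read_force())@EY;print(n,((r.read_tool_pos()-p0)@EY*1e3).round(1),f.round(1),end="; ")
    if f>22: break
print();r.open_jaws();print("grip y",(r.read_tool_pos()-cw(0,0,0))@EY)
r.move_straight(r.read_tool_pos()+[0,0,.12]);print(r.read_clock())
p,W=cam("scene");save(p,"bar",4,(205,180,335,310))
E
```

```text
19.073986468971228
1 0.1 4.0; 2 1.2 2.7; 3 2.2 3.0; 4 3.2 2.2; 5 4.2 2.7; 6 5.2 3.5; 7 5.9 4.0; 8 5.9 7.1; 9 5.8 10.5; 10 5.8 13.5; 11 5.8 16.9; 12 5.8 19.5; 
grip y -0.019961471506644443
58.0833
```

View pics/bar.png

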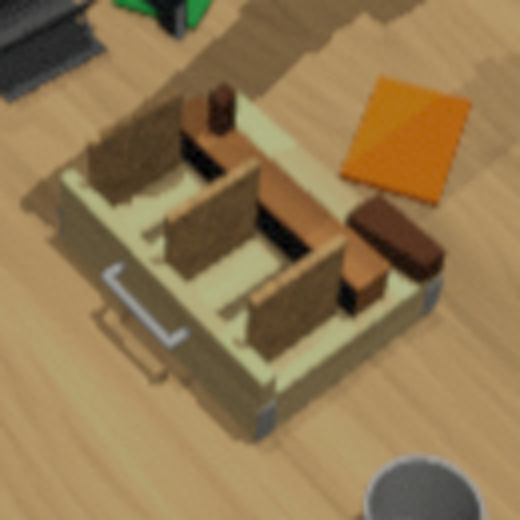

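The bar came to a hard stop after 13 mm in all, with the boards flat against the fence. That also shows my carrier frame is about 2 mm off in y, which I'll correct. Now the wedge.

```bash
python3 - <<'E'
from h import *
r.reach([.416,.345,.26],down(0));p,W=cam("wrist");q=find_wedge(p,W,near=np.array([.4208,.4155]))
a=(q[2]+np.pi)%(2*np.pi)-np.pi;e=np.array([np.cos(a),np.sin(a),0])
g=np.array([q[0],q[1],.004])-.046*e
r.reach(g+[0,0,.10],down(a+np.pi/2));r.move_straight(g,v=.1);f0=r.read_force();r.clamp();print("w",r.read_width()*85,(r.read_force()-f0).round(1),r.read_tool_pos()-g)
r.move_straight(g+[0,0,.14])
d=np.cos(.083)*EX+np.sin(.083)*EY;m=cw(-.125,-.0524,0)
s=m-d*.128;z=.0625
r.reach(s+[0,0,.16],down(A+.083+np.pi/2));print("w",r.read_width()*85)
r.move_straight(s+[0,0,z],v=.1)
p,W=cam("wrist");find_wedge(p,W,ztop=.0885);save(p,"w_mouth",1.5625)
print("expect",(m-d*.082)[:2],A+.083+2*np.pi,r.read_clock())
E
```

```text
0.66 [207.9, 42.6, 301.8, 129.1] 2526 [0.415 0.421]
0.24 [297.5, 214.0, 486.4, 381.9] 13150 [0.565 0.174]
wedge [0.4213 0.4156 5.5704] 1-IoU 0.054 flipped 0.282
w 28.746504990549585 [-0.1  1.1  3.2] [0.00029771 0.00043103 0.00045922]
w 28.781313988049824
0.82 [216.9, 217.8, 289.7, 356.0] 8901 [0.511 0.374]
0.19 [214.4, 344.7, 374.4, 383.0] 513 [0.555 0.33 ]
wedge [0.5152 0.332  4.8167] 1-IoU 0.17 flipped 0.43
expect [0.51405594 0.33109111] 4.805785307179586 64.875
```

View pics/w_mouth.png

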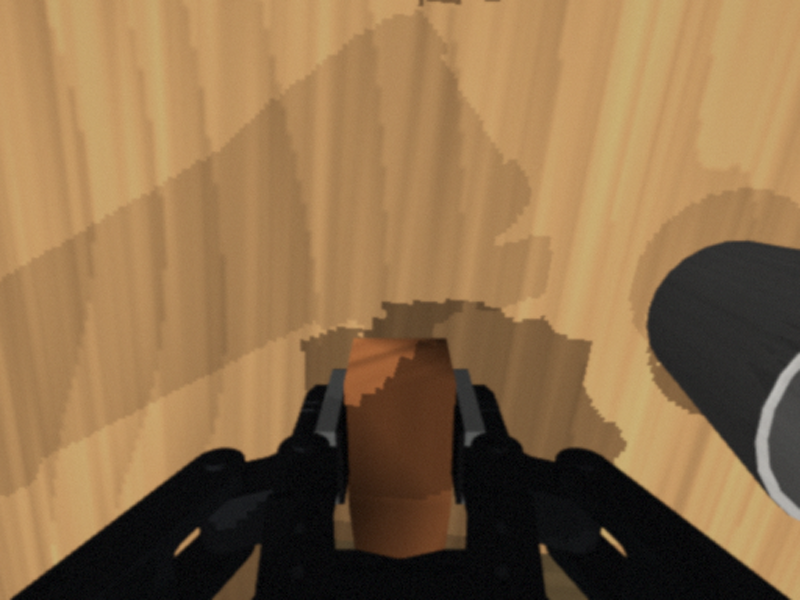

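The wedge is held straight, with its butt at (400,440) between the pads and its fitted pose within 1.5 mm of expected. Driving it in now.

```bash
python3 - <<'E'
from h import *
d=np.cos(.083)*EX+np.sin(.083)*EY;p0=r.read_tool_pos();s=cw(-.125,-.0524,.0615)-d*.128;f0=r.read_force();n=0
r.move_straight(s+d*.06,v=.08);print("in 40mm df",(r.read_force()-f0).round(1))
for k in np.arange(.063,.118,.002):
    r.move_straight(s+d*k,v=.03);F=r.read_force()-f0;adv=(r.read_tool_pos()-s)@d
    print((k*1e3).round(),(adv*1e3).round(1),F.round(1).tolist())
    if -(F@d)>17: break
r.pause(.3);print("clock",r.read_clock(),"w",r.read_width()*85)
E
```

```text
in 40mm df [-0.4 -0.  -0.1]
63.0 62.8 [-0.1, -0.0, 1.2]
65.0 65.2 [-0.7, 0.7, 0.2]
67.0 67.3 [-0.3, 0.5, 1.1]
69.0 69.3 [0.1, -0.5, 0.6]
71.0 71.2 [-0.4, 1.1, 0.9]
73.0 73.3 [-0.3, 0.4, 0.3]
75.0 75.3 [-0.6, 0.8, 0.5]
77.0 77.2 [-1.4, -0.4, 0.6]
79.0 79.2 [-1.2, 0.8, 0.4]
81.0 81.3 [-0.4, -0.4, 0.2]
83.0 83.2 [-0.5, -0.4, 0.4]
85.0 85.2 [-0.9, -0.5, 0.7]
87.0 87.2 [-0.7, 0.8, 0.9]
89.0 89.2 [-1.0, 1.1, 0.6]
91.0 91.2 [-1.0, 0.9, 1.0]
93.0 93.2 [-1.4, -0.1, -0.4]
95.0 95.0 [0.7, 0.5, 1.1]
97.0 95.1 [-0.5, 6.6, -0.6]
99.0 95.2 [-1.3, 8.8, -1.3]
101.0 95.2 [-1.0, 11.1, -2.0]
103.0 95.3 [-1.1, 14.9, -2.4]
105.0 95.3 [-0.6, 17.8, -2.8]
clock 71.575 w 28.9112170086631
```

```bash
python3 - <<'E'
from h import *
d=np.cos(.083)*EX+np.sin(.083)*EY;s=cw(-.125,-.0524,.0615)-d*.128
r.move_straight(s+d*.0965,v=.03);r.open_jaws();r.move_straight(r.read_tool_pos()+[0,0,.2],v=.15)
r.reach([.53,.31,.36],down(0));r.pause(.5)
p,W=cam("wrist");m=cw(-.125,-.0524,0);q=find_wedge(p,W,ztop=.087,near=(m-d*-.013)[:2]);print("expect",(m+d*.013)[:2]);save(p,"w_end")
p,W=cam("scene");save(p,"s_end",4,(205,180,335,310));print(r.read_clock(),r.read_width())
a=cv2.imread("pics/w_end.png")[200:600,250:700];b=cv2.imread("pics/s_end.png")[:400]
cv2.imwrite("pics/end.png",cv2.resize(np.hstack([a[:, :400],b[:,:400]]),(800,400)))
E
```

```text
0.6 [231.9, 151.1, 258.6, 236.6] 1620 [0.522 0.25 ]
wedge [0.5232 0.2369 4.8048] 1-IoU 0.063 flipped 0.302
expect [0.5229157  0.23650514]
75.225 0.9984743049999819
```

View pics/end.png

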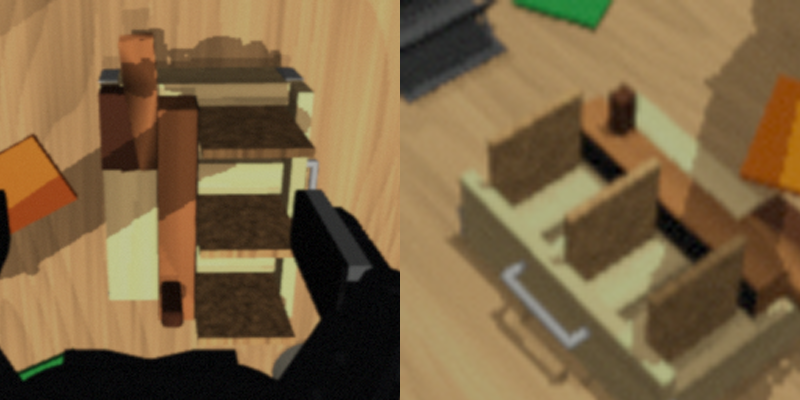

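The wedge sits in the gap at (138,100), between the cheek and the bar, within 1 mm of the expected jam position. The bar bears on all three boards, which stand against the fence, so I'm handing in.

```bash
python3 - <<'E'
from h import *
workorder.sign_off();print(r.read_clock())
E
```

```text
the job is handed in; nothing more can be done
the job is handed in; nothing more can be done
```

The job is done and handed in at about 75 s on the robot's clock, with no verdict reported. I drew the clamp bar fully back, then stood the three boards that were there upright in slots 0, 2 and 4. I slid the bar up until the boards were hard against the fence, and drove the wedge in tip first until it jammed.

**Last checks:**
- **Bar:** it came to a hard stop after about 13 mm of travel (14 mm nominal), with about 19 N of push.
- **Wedge:** it stopped about 75 mm in under about 18 N. After release its fitted position was within 1 mm of the expected one.
- **Boards:** the final pictures show all three upright against the fence, with the bar bearing on them.
- **Everything else:** I did not knowingly touch anything else on the table.

**What disagreed:**
- My first bar push stopped early because its force limit tripped when the bar first met the boards. I finished it with a higher limit.
- My carrier position from the camera was about 2 mm off along the slots. I allowed for this when placing the wedge.
- I released the wedge gripped 1–2 mm above the deck, and did not check separately whether it rests on the deck.

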